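Turn the sample to the camera, then raise and hold the camera mast at its second stop

TASK

Photograph the other side of the sample: lift the square white plate out of the black stand, turn it round so that the face with the square pocket looks at the camera, and put it back fully down in the stand's slot. Then grip the camera head so that the orange release button is squeezed in, pull the telescopic mast straight up past its first stop to its second (both tubes fully out), and finish while still holding the head up there, since the mast sinks back when let go. Leave the two small black blocks and the pen beside the work where they are.

Things in the scene. Friction and masses are not known exactly. Their poses are not given: they have to be found in the camera images.
- sample_plate: White square plate, 99 x 98 x 8 mm, 90 g, standing in the slot, pocketed face away from the camera at first. Origin: centre of its plain face; z, its thickness, points out of the pocketed face (48 mm square recess), so it fills z = 0 to 8 mm, x and y -49 to 49 mm. At the start y runs up the slot, x along it. Its upper 55 mm stand clear: pinch the top edge, in line with the plate.
- plate_stand: The stand, fixed to the bench: dark base 100 x 124 x 14 mm (from x = -58 to 42 mm) carrying the black slot. Origin on the bench below the slot; x points to the camera's side, y along the slot, z up. A rightly turned, seated plate has its origin at x = 0, y = 0, z = 49 mm in the frame of slot, and its z axis along that frame's x; at the start x = 8 mm, z axis along minus x.
- slot: The stand's slot, leaning back 15 degrees, its top away from the camera. Origin: middle of the floor, on the back rest's face, 28 mm above the bench; z runs up the slot, the way a plate slides; x points toward the camera and 15 degrees up; y level along the slot. Open x = 0 to 13 mm, wider above the 14 mm high front lip; back rest 42 mm high; end cheeks 14 mm high at y = +-53.5 mm.
- camera_head: Camera head on top of the mast: white grip housing 38 mm wide (y, the way to grip it), 30 mm deep (x), 44 mm high (z), with a black camera, 36 mm wide, tilted down 36 degrees on its front, out to x = -53 mm. Origin: centre of the housing's underside, 102 mm above the bench with the mast closed. -x points forward, roughly to the stand; z up. Head and tubes weigh 0.43 kg.
- grip (a point): Centre of the housing, 21 mm above its underside and 23 mm below its top, level with the button: grip here across the head's y axis, from above.
- button_face (a point): Centre of the outer face of the orange release button, a 16 mm disc on the head's +y side, 5 mm proud of the housing when out (the grip is then 43 mm wide) and 0.5 mm proud when fully in.
- release_button (a joint): How far the button is pressed in, 0 to 0.0045 m, on a spring: 3 N starts it, 6 N takes it fully in. Pressed by more than 3 mm it frees the upper tube; let go, it locks that tube again, fully in or fully out.
- upper_tube (a joint): How far the upper (thin) tube with the head is drawn out of the lower tube, 0 to 0.045 m straight up. Locked while the button is out. It moves first and reaches the first stop at 0.045.
- lower_tube (a joint): How far the lower (thick) tube is drawn out of the fixed column, 0 to 0.045 m straight up. It follows after the first stop against some 3 N more pull (about 8 N in all) and ends at the second stop, 0.045, the head having then risen 90 mm in all. It has no lock and sinks back when the head is let go.
- block_0: Small black drilled block, 27 x 36 x 35 mm, standing loose in a row of such blocks to the right of the stand; to be left alone. Origin: centre of its underside.
- block_1: A second small black drilled block, 27 x 36 x 36 mm, next to the first in the same row; to be left alone. Origin: centre of its underside.
- pen_1: Blue and white pen, 135 mm long, lying loose to the left of the stand; to be left alone. Origin: under its middle.

How it is judged (in metres and radians):
On the way, in this order (a step that is already met when the one before it is completed fails the run):
1. the plate is turned, pocketed face to the camera, seated in the slot and released (x of sample_plate in the frame of slot between -0.004 and 0.008 m and y of sample_plate in the frame of slot between -0.01 and 0.01 m and z of sample_plate in the frame of slot between 0.045 and 0.054 m and angle between the z axis of sample_plate and the x axis of slot, either way round below 0.15 rad and angle between sample_plate's own z axis and vertical below 1.45 rad and contact force between each of the arm, the fingers and sample_plate below 0.05 N), for 0.3 s.
2. the head is gripped, and the mast is pulled up to its second stop (value of joint each of upper_tube, lower_tube above 0.041 m and contact force between the fingers and camera_head above 2 N), for 0.2 s.
At the end, for the whole second after the job is handed in: The plate stands fully down in the slot (within 5 mm of the floor, 10 mm of the middle) with its pocketed face to the camera and nothing of the robot touching it; both tubes are drawn out to within 4 mm of their ends; the fingers hold the camera head (over 2 N) and it is still (all of step 1 and all of step 2 and linear speed of camera_head below 0.02 m/s); the arm keeps its last pose, push and grip.
It fails at once if a black block or the pen beside the work is moved by more than 3 cm (distance of any of block_0, block_1, pen_1 from where it was at the start of the episode above 0.03 m).
It also fails if it takes over 61 s, if anything falls off the work surface, if the arm or the gripper's body presses on something with over 40 N, if the wrist force passes 120 N, or if a joint passes its speed limit or range.

ROBOT

A 7-joint arm with a two-finger parallel gripper is mounted at the origin on a cart in front of the work surface, level with it; the furniture and walls round the work are solid. World frame = base frame: x ahead of the robot, y to its left, z up, the work surface at z = 0. Lengths are in m, angles in degrees, forces in N, time in s.
With the tool pointing down it reaches from about 0.4 to 0.875 m from the base axis. Payload 19.3 kg.
Tool frame: the origin (TCP) lies midway between the tips of the shut fingers; the grasp point (between the pads) lies 19 mm behind it; z points along the fingers, y is the line along which they close (so a half turn about z gives the same grasp; the last joint's range is limited). The gripper opens to 85 mm and grips with 20 to 120 N. Pads are 22 mm wide; open, the fingers measure 114 mm over their backs; the gripper's body (76 mm by 85 mm) begins 54 mm behind the grasp point. The pads swing forward as they close: fully open they stand 13 mm farther back than shut.
Start: joints at [66.165, 29.874, -2.08, 91.645, 1.215, 58.505, -6.463], TCP at [0.212, -0.588, 0.231] pointing down, gripper open.
Joint ranges: [-166.77, 166.77], [-17.47, 122.26], [-85.68, 81.53], [9.62, 139.38], [-72.42, 252.41], [9.2, 110.78], [-144.41, 144.41]. Speed limits (degrees/s): [108.29, 108.29, 136.94, 136.94, 172.46, 172.46, 172.46].

INTERFACE

Orientations are given as [roll, pitch, yaw] about the fixed x, y, z axes, in that order (R = Rz(yaw) Ry(pitch) Rx(roll)).
In Python, from station import r gives the robot as it stands. The module is installed in compiled form; this text tells all that it offers.
- The arm moves only by the tool apply_moves, never from a script. Its arguments are lists of equal length, an entry for each row: "offset": the shift along the tool's x, y, z in mm, a list of three; "spin": the turn about the tool's z in rad. A call has 1 to 10 rows; each row is the pose to reach, as a shift and turn from the pose commanded when the call began, along the tool's axes at that moment; what a row does not reach only later rows make up. A row lasts 1/12 s, in which the tool goes at most 41.7 mm and 7.16 degrees, less where a joint would pass 70% of its speed; a pose out of reach is approached as far as the arm can. A call with a gripper value outside its range is refused whole. "jaw" is the opening, from 0 (shut) to 1 (fully open), set as the call begins (left out, the last holds). The fingers move at their own pace and stop on an object; "newtons" is the grip in N (left out, the last holds). Time passes only in rows, so rows that repeat a pose let the fingers close. It gives the time, the measured TCP pose, the force, the opening and the grip force at its end, in the units of the state.
- r.observe(): the state, without advancing time (a new reading comes with each control period).
- r.camera(name): name is "scene" or "top" or "wrist"; returns the picture (384x512x3 uint8, red, green, blue); there is no depth.
- r.camera_params(name): a dict with "vertical_fov" (degrees; the focal length in pixels is half the picture's height over the tangent of half this angle, whatever the lens; pixels are square), "cx", "cy" (the principal point, pixels), "position" and "rotation" of the camera in the world; the wrist camera has in their place "T_tool_cam" (4x4, takes a point from camera to tool coordinates, whose origin is the TCP and whose axes are the flange's). Camera axes: x right, y down, z forward; pixel columns grow to the right and rows downward; lengths in m; the calibration is good to about 2 mm. A picture is of the moment at which its call begins: read the wrist's pose just before it. camera_params takes no time and is no camera call.
- r.finish_job(): hands the job in; it is judged then, once.
Trained networks look in the newest picture that a camera, given by its name, has taken for a name from the list of things; names that differ only in an ending like _2 or _b are one class to them, and where a whole thing is asked for, a point or a joint stands for the part that bears it (a point fixed in the world has none). Each returns a list of dicts, best first, with "score" (0 to 1); they miss things now and then, are a little off and sometimes report something else, mostly with a low value. They report only what shows in the picture. A call takes as long as a camera call.
- r.find_in(query, camera): "box" ([centre column, centre row, width, height] in pixels, round what is visible of it).
The state is a dict: "t": time; "joints": joint angles; "joint_velocities": joint speeds; "tau": joint torques, N m; "position": TCP position; "tcp_rot": TCP orientation; "contact_force": force on the tool from outside, world axes, zero at the start; "wrist_torque": the same for the moment, N m; "finger_gap": finger opening in m; "gripper_force": force on a finger pad.
Only numpy, scipy, OpenCV 4.12 (cv2) and the standard library are available. Lean on these libraries where they do the work, as an engineer would, in place of code of your own. Each camera call takes 0.05 s, during which the arm holds its last target. There are 200 camera calls.

## Working session

There is one attempt and no reset: what is moved stays moved. The work goes in short steps, Python scripts to look and compute and a tool call to move; the robot and the scene stay as the last step left them, time stands still between calls to the robot, and variables do not carry over. Pictures are saved under pics/ and viewed, at most 10 in all, crops included, and the job is handed in when it is done.

Besides the shell and the picture viewer there is one more tool, called after ">>>" by a JSON object that holds its "fn" and its "kwargs". apply_moves: Moves the arm, as the interface text tells. Its arguments: {"type":"object","properties":{"offset":{"type":"array","items":{"type":"array","items":{"type":"number"}}},"spin":{"type":"array","items":{"type":"number"}},"jaw":{"type":"number"},"newtons":{"type":"number"}},"required":["offset","spin"]}

```bash
mkdir -p pics
python3 - <<'E'
from station import r
import cv2,numpy as np
s=r.observe();print(s['t'],s['position'],s['tcp_rot'],s['finger_gap'])
a=[]
for c in("scene","top"):
    im=r.camera(c);cv2.imwrite(f'pics/{c}0.png',im[:,:,::-1]);p=r.camera_params(c);print(c,p)
    for q in("sample_plate","plate_stand","slot","camera_head","button_face","block_0","pen_1"):
        print(q,[(round(d['score'],2),np.round(d['box']).tolist()) for d in r.find_in(q,c)[:2]])
    a.append(im)
print(r.camera_params("wrist"))
E
python3 -c "
import cv2,numpy as np
a=[cv2.imread(f'pics/{c}0.png') for c in('scene','top')]
cv2.imwrite('pics/scene0b.png',cv2.resize(a[0],(800,600)));cv2.imwrite('pics/top0b.png',cv2.resize(a[1],(800,600)))"
```

```text
0.0 [ 0.21171778 -0.58771189  0.23072671] [-1.79936767e+02  5.16803039e-03  1.98133977e+01] 0.0852046252111824
scene {'vertical_fov': 53.72860579203488, 'cx': 257.7431626077938, 'cy': 189.28078904052066, 'position': array([0.06356953, 0.44969684, 0.67013174]), 'rotation': array([-132.19083565,   -0.31514354, -126.79083954])}
sample_plate [(0.74, [260.0, 223.0, 42.0, 51.0])]
plate_stand [(0.78, [262.0, 242.0, 66.0, 60.0]), (0.65, [199.0, 174.0, 30.0, 30.0])]
slot [(0.68, [255.0, 235.0, 42.0, 44.0])]
camera_head [(0.69, [200.0, 177.0, 31.0, 29.0])]
button_face [(0.8, [202.0, 178.0, 33.0, 29.0]), (0.63, [198.0, 176.0, 32.0, 34.0])]
block_0 [(0.64, [328.0, 205.0, 20.0, 18.0]), (0.5, [320.0, 193.0, 21.0, 21.0])]
pen_1 [(0.77, [206.0, 297.0, 25.0, 65.0])]
top {'vertical_fov': 53.3133722841273, 'cx': 258.3322812401686, 'cy': 191.18020714631643, 'position': array([0.49004372, 0.10123039, 0.98412191]), 'rotation': array([-174.20883209,   -1.35210846,  -89.14848654])}
sample_plate [(0.93, [248.0, 227.0, 45.0, 18.0]), (0.67, [246.0, 218.0, 49.0, 27.0])]
plate_stand [(0.85, [247.0, 226.0, 58.0, 55.0]), (0.45, [327.0, 231.0, 19.0, 8.0])]
slot [(0.53, [246.0, 220.0, 52.0, 26.0])]
camera_head [(0.75, [223.0, 155.0, 30.0, 31.0]), (0.21, [247.0, 227.0, 57.0, 50.0])]
button_face [(0.62, [223.0, 154.0, 30.0, 29.0])]
block_0 [(0.64, [326.0, 233.0, 19.0, 8.0]), (0.57, [326.0, 216.0, 16.0, 12.0])]
pen_1 [(0.72, [178.0, 242.0, 45.0, 33.0])]
{'vertical_fov': 63.5576816842744, 'cx': 253.48630648084702, 'cy': 195.66597808977423, 'T_tool_cam': array([[-4.85740323e-04, -9.47323219e-01, -3.20278757e-01,
         8.27533524e-02],
       [ 9.99999699e-01, -6.53835705e-04,  4.17303881e-04,
        -4.50639905e-04],
       [-6.04731343e-04, -3.20278458e-01,  9.47323252e-01,
        -1.41917360e-01],
       [ 0.00000000e+00,  0.00000000e+00,  0.00000000e+00,
         1.00000000e+00]])}
```

View pics/scene0b.png

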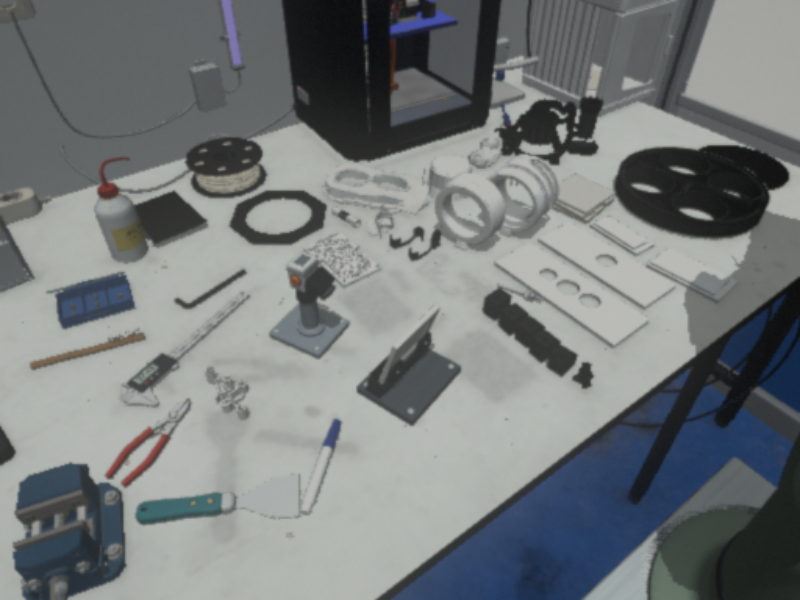

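View pics/top0b.png

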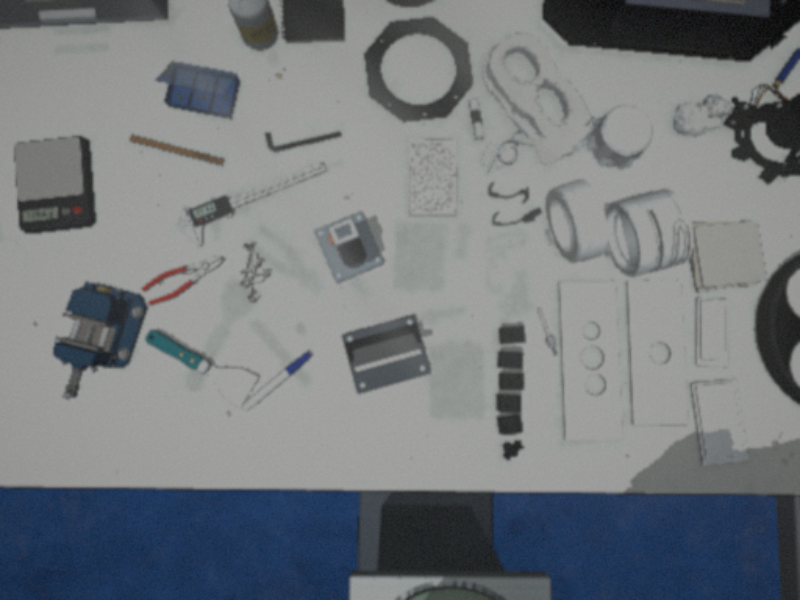

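The scene view shows the stand at about (262,242) and the mast at (200,185) in camera pixels. In the top view the stand's base corners are near (220,221), (267,202), (276,238) and (228,252), with the head at (222,155). The mast side is up the picture, away from the robot.

```bash
cat > h.py <<'E'
import numpy as np,cv2
from station import r
from scipy.spatial.transform import Rotation as R
def cam(name,s=None):
    p=r.camera_params(name);f=192/np.tan(np.radians(p['vertical_fov']/2))
    if name=='wrist':
        s=s or r.observe();T=np.eye(4);T[:3,:3]=R.from_euler('xyz',s['tcp_rot'],degrees=True).as_matrix();T[:3,3]=s['position']
        T=T@p['T_tool_cam'];return f,p['cx'],p['cy'],T[:3,:3],T[:3,3]
    return f,p['cx'],p['cy'],R.from_euler('xyz',p['rotation'],degrees=True).as_matrix(),np.array(p['position'])
def ray(c,u,v,z):
    f,cx,cy,M,o=c;d=M@np.array([(u-cx)/f,(v-cy)/f,1]);return o+d*(z-o[2])/d[2]
def proj(c,P):
    f,cx,cy,M,o=c;q=(np.atleast_2d(P)-o)@M;return np.c_[cx+f*q[:,0]/q[:,2],cy+f*q[:,1]/q[:,2]]
def totool(P,s=None):
    s=s or r.observe();return 1000*R.from_euler('xyz',s['tcp_rot'],degrees=True).as_matrix().T@(np.array(P)-s['position'])
E
python3 - <<'E'
from h import *
c=cam('top');np.set_printoptions(precision=3,suppress=True)
k=.64
P=[ray(c,u*k,v*k,.014) for u,v in[(343,345),(417,315),(431,372),(357,393)]]
print(np.array(P));P=np.array(P)
for i in range(4):
    d=P[(i+1)%4]-P[i];print(np.linalg.norm(d),np.degrees(np.arctan2(d[1],d[0])))
print('c',P.mean(0),'head',ray(c,223,155,.13),ray(c,347*k,230*k,.146))
for u,v in[(358,368),(421,352)]:print('platetop',ray(c,u*k,v*k,.1227))
print([ray(c,*q,.036) for q in((326,216),(326,233),(178,242))])
# scene check
s=cam('scene');print(proj(s,P.mean(0)))
print(totool([P.mean(0)[0]+.0,P.mean(0)[1],.26]))
E
```

```text
[[0.512 0.177 0.014]
 [0.563 0.058 0.014]
 [0.471 0.034 0.014]
 [0.436 0.152 0.014]]
0.12931370955977742 -66.9821059601528
0.09484868886187701 -165.48602133980825
0.12356550164554629 106.52007498638883
0.08017263251385444 17.661640867084223
c [0.495 0.105 0.014] head [0.658 0.164 0.13 ] [0.672 0.165 0.146]
platetop [0.477 0.146 0.123]
platetop [0.501 0.056 0.123]
[array([ 0.527, -0.089,  0.036]), array([ 0.485, -0.089,  0.036]), array([0.458, 0.275, 0.036])]
[[263.914 240.791]]
[ 501.515 -556.082  -28.711]
```

>>> {"fn": "apply_moves", "kwargs": {"offset": [[0,0,-10]], "spin": [0.1]}}

```text
t: 0.88
position: [0.2114, -0.5873, 0.2398]
tcp_rot: [-179.9, 0.0, 14.2]
contact_force: [0.4, 0.6, 0.5]
finger_gap: 0.0855
gripper_force: 0.0
```

```bash
python3 -c "
from h import *
s=r.observe();print(s['joints'],s['tcp_rot'])"
```

```text
[ 65.24492243  29.40094314  -0.70453595  91.15574453   0.39166522
  59.59321197 -11.37421854] [-1.79853772e+02  2.06626783e-02  1.41938065e+01]
```

>>> {"fn": "apply_moves", "kwargs": {"offset": [[34,-26,-20],[68,-52,-40],[103,-79,-60],[137,-105,-60],[171,-131,-60],[205,-157,-60],[240,-183,-60],[274,-210,-60],[308,-236,-60],[343,-262,-60]], "spin": [-0.1,-0.2,-0.3,-0.4,-0.5,-0.6,-0.7,-0.8,-0.9,-1.0]}}

```text
t: 1.72
position: [0.4647, -0.2696, 0.3016]
tcp_rot: [180.0, 0.0, 71.6]
contact_force: [0.8, -0.8, -0.2]
finger_gap: 0.0856
gripper_force: 0.0
```

```bash
python3 -c "
from h import *
s=r.observe();print(s['joints'],s['tcp_rot'],s['position'],totool([.47,.07,.32]))"
```

```text
[ 39.89279674  18.76286363 -20.85476073  99.13088918   7.37338121
  63.41551539  -1.6064733 ] [1.79968204e+02 1.58631419e-02 7.16464109e+01] [ 0.46469217 -0.26958908  0.30164386] [ 323.98088783 -101.88184297  -18.50237745]
```

>>> {"fn": "apply_moves", "kwargs": {"offset": [[36,-10,0],[72,-21,0],[108,-31,0],[144,-41,0],[180,-52,0],[216,-62,0],[252,-72,0],[288,-83,0],[324,-93,0],[356,-103,0]], "spin": [-0.06,-0.12,-0.18,-0.24,-0.3,-0.36,-0.42,-0.48,-0.54,-0.6]}}

```text
t: 2.55
position: [0.4797, 0.1011, 0.3016]
tcp_rot: [180.0, 0.0, 105.9]
contact_force: [0.1, -0.8, -0.1]
finger_gap: 0.0855
gripper_force: 0.0
```

>>> {"fn": "apply_moves", "kwargs": {"offset": [[0,0,0],[0,0,0]], "spin": [0,0]}}

```text
t: 2.72
position: [0.4797, 0.1006, 0.3013]
tcp_rot: [180.0, -0.0, 105.9]
contact_force: [0.5, -0.3, -0.8]
finger_gap: 0.0854
gripper_force: 0.0
```

Run:
```python
from h import *
s=r.observe();print(s['joints'],s['tcp_rot'],s['position'])
im=r.camera('wrist');cv2.imwrite('pics/w1.png',cv2.resize(im[:,:,::-1],(800,600)))
for q in("sample_plate","plate_stand","slot","camera_head"):
        print(q,[(round(d['score'],2),np.round(d['box']).tolist()) for d in r.find_in(q,'wrist')[:2]])
```

```text
[ 12.2858718   16.25124725 -38.16958649 104.88261222  11.19865127
  62.65037789 -14.00423497] [ 1.79992908e+02 -2.71469633e-02  1.05945257e+02] [0.4797369  0.10060677 0.30131204]
sample_plate [(0.93, [274.0, 166.0, 31.0, 102.0])]
plate_stand [(0.83, [267.0, 151.0, 72.0, 92.0])]
slot [(0.97, [285.0, 153.0, 25.0, 93.0]), (0.2, [273.0, 164.0, 27.0, 98.0])]
camera_head [(0.69, [438.0, 158.0, 83.0, 42.0])]
```

View pics/w1.png

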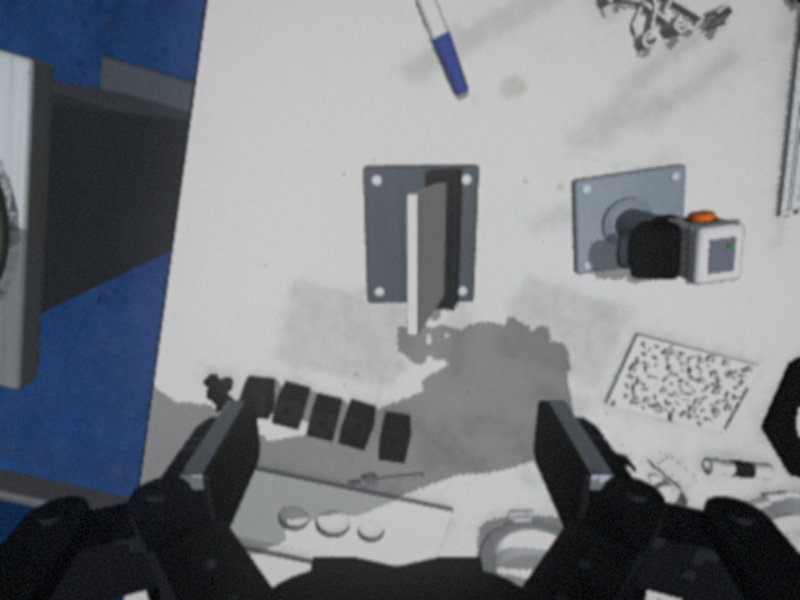

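The wrist view shows the base corners at (364,167), (479,165), (476,300) and (369,302) in the enlarged picture. The white top edge of the plate runs from (412,193) to (413,333). The head is at (715,250) with its orange button on top, at (703,216).

```bash
cat > m1.py <<'E'
from h import *
np.set_printoptions(precision=4,suppress=True)
c=cam('wrist');k=.64
P=np.array([ray(c,u*k,v*k,.014) for u,v in[(364,167),(479,165),(476,301),(369,302)]])
for i in range(4):
    d=P[(i+1)%4]-P[i];print(np.linalg.norm(d),np.degrees(np.arctan2(d[1],d[0])))
for cn in((407,194),(419,192),(418,333),(407,333)):print('top',ray(c,cn[0]*k,cn[1]*k,.1227))
m=P.mean(0);print('centre',m)
for a in(15,17,19):
    a=np.radians(a);x=np.array([np.cos(a),np.sin(a),0]);o=m+.008*x
    t=o+.028*np.array([0,0,1])-.014*np.array([0,0,1])+x*(-.098*np.sin(.2618))+.098*np.cos(.2618)*np.array([0,0,1])
    print('pred backtop edge',t,'front',t+x*.008)
for cn in((693,224),(742,222),(741,277),(693,284)):print('headtop',ray(c,cn[0]*k,cn[1]*k,.146))
print('btn',ray(c,703*k,215*k,.123))
for cn in((573,181),(684,166),(683,265),(575,272)):print('mastbase',ray(c,cn[0]*k,cn[1]*k,.01))
E
python3 m1.py
```

```text
0.09802176048678814 16.566602271390902
0.1220139709330305 -72.55385539536842
0.09983947821836002 -163.8311952638992
0.12130644096465883 106.59382716022114
top [0.4734 0.1487 0.1227]
top [0.4806 0.152  0.1227]
top [0.5078 0.0576 0.1227]
top [0.5002 0.0555 0.1227]
centre [0.502  0.1064 0.014 ]
pred backtop edge [0.4852 0.1019 0.1227] front [0.4929 0.104  0.1227]
pred backtop edge [0.4853 0.1013 0.1227] front [0.493  0.1037 0.1227]
pred backtop edge [0.4855 0.1008 0.1227] front [0.4931 0.1034 0.1227]
headtop [0.6462 0.1807 0.146 ]
headtop [0.6745 0.1899 0.146 ]
headtop [0.691  0.1583 0.146 ]
headtop [0.6637 0.1458 0.146 ]
btn [0.6643 0.188  0.123 ]
mastbase [0.6148 0.1879 0.01  ]
mastbase [0.702  0.2252 0.01  ]
mastbase [0.7407 0.1453 0.01  ]
mastbase [0.6477 0.1124 0.01  ]
```

>>> {"fn": "apply_moves", "kwargs": {"offset": [[0,0,0],[0,0,0],[0,0,0],[0,0,0],[0,0,0],[0,0,0],[0,0,0],[0,0,0],[0,0,0],[0,0,0]], "spin": [-0.12,-0.24,-0.36,-0.48,-0.6,-0.72,-0.84,-0.96,-1.08,-1.2]}}

```text
t: 3.8
position: [0.4801, 0.098, 0.3014]
tcp_rot: [-180.0, 0.0, 174.8]
contact_force: [-0.3, -0.5, 0.4]
finger_gap: 0.0852
gripper_force: 0.0
```

>>> {"fn": "apply_moves", "kwargs": {"offset": [[0,0,0],[0,0,0],[0,0,0],[0,0,0],[0,0,0],[0,0,0],[0,0,0],[0,0,0],[0,0,0],[0,0,0]], "spin": [-0.12,-0.24,-0.36,-0.48,-0.6,-0.72,-0.84,-0.96,-1.08,-1.2]}}

```text
t: 4.63
position: [0.4801, 0.098, 0.3013]
tcp_rot: [-180.0, -0.0, -116.5]
contact_force: [0.7, 0.1, 0.1]
finger_gap: 0.0855
gripper_force: 0.0
```

>>> {"fn": "apply_moves", "kwargs": {"offset": [[0,0,0],[0,0,0],[0,0,0],[0,0,0],[0,0,0],[0,0,0],[0,0,0],[0,0,0]], "spin": [-0.12,-0.24,-0.36,-0.48,-0.6,-0.74,-0.74,-0.74]}}

```text
t: 5.3
position: [0.48, 0.0982, 0.3009]
tcp_rot: [179.9, 0.1, -74.5]
contact_force: [-0.1, 0.1, 0.6]
finger_gap: 0.0855
gripper_force: 0.0
```

```bash
python3 -c "
from h import *
s=r.observe();print(s['joints'],s['tcp_rot'],s['position'])"
```

```text
[ 38.75031125  32.62283835 -81.51593631 103.92119005  33.6455861
  73.74794717 143.73224622] [ 1.79949028e+02  7.26103692e-02 -7.45012796e+01] [0.47999241 0.09824072 0.30086021]
```

>>> {"fn": "apply_moves", "kwargs": {"offset": [[-1,-18,10],[-2,-35,40],[-2,-35,75],[-2,-35,110],[-2,-35,145],[-2,-35,170],[-2,-35,190],[-2,-35,205],[-2,-35,211],[-2,-35,211]], "spin": [0,0,0,0,0,0,0,0,0,0]}}

```text
t: 6.13
position: [0.5127, 0.1098, 0.0895]
tcp_rot: [179.9, -0.0, -74.5]
contact_force: [-0.9, 0.7, 0.9]
finger_gap: 0.0852
gripper_force: 0.0
```

Run:
```python
from h import *
s=r.observe();print(s['joints'],s['tcp_rot'],s['position'])
im=r.camera('scene');cv2.imwrite('pics/s1.png',cv2.resize(im[150:290,160:360,::-1],(800,560),interpolation=cv2.INTER_CUBIC))
```

```text
[ 24.98646346  48.68120224 -64.41958622 111.10243444  53.53439347
  57.3702368  130.26544622] [ 1.79903929e+02 -1.17120359e-02 -7.44607090e+01] [0.51268571 0.10984194 0.08948364]
```

View pics/s1.png

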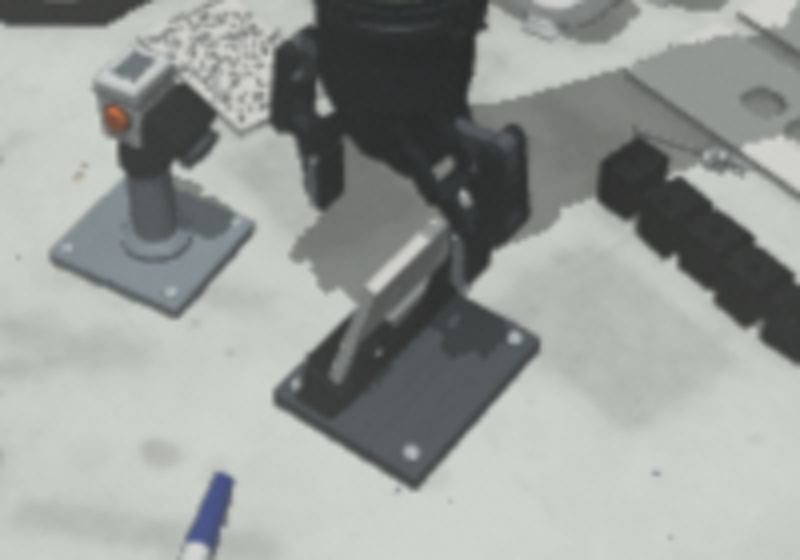

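The crop shows the open fingers straddling the plate, right over the stand. The arm is clear of the mast (130,100) and the block row (700,240).

>>> {"fn": "apply_moves", "kwargs": {"offset": [[0,0,0],[0,0,0],[0,0,0],[0,0,0],[0,0,0],[0,0,0],[0,0,0],[0,0,0],[0,0,0],[0,0,0]], "spin": [-0.014,-0.014,-0.014,-0.014,-0.014,-0.014,-0.014,-0.014,-0.014,-0.014], "jaw": 0, "newtons": 30}}

```text
t: 7.02
position: [0.514, 0.1106, 0.0906]
tcp_rot: [-179.9, 0.0, -73.5]
contact_force: [4.8, 0.6, -1.2]
finger_gap: 0.0072
gripper_force: 29.0
```

Run:
```python
from h import *
s=r.observe();print(s['position'],s['tcp_rot'],s['finger_gap'],s['gripper_force'],s['contact_force'])
im=r.camera('scene');a=cv2.resize(im[170:290,200:300,::-1],(500,600),interpolation=cv2.INTER_CUBIC)
cv2.imwrite('pics/s2.png',a)
```

```text
[0.51399114 0.11057377 0.09059582] [-1.79892981e+02  1.73914395e-02 -7.35428369e+01] 0.007169974774559147 29.042218029499054 [ 4.76957338  0.5848609  -1.24578033]
```

View pics/s2.png

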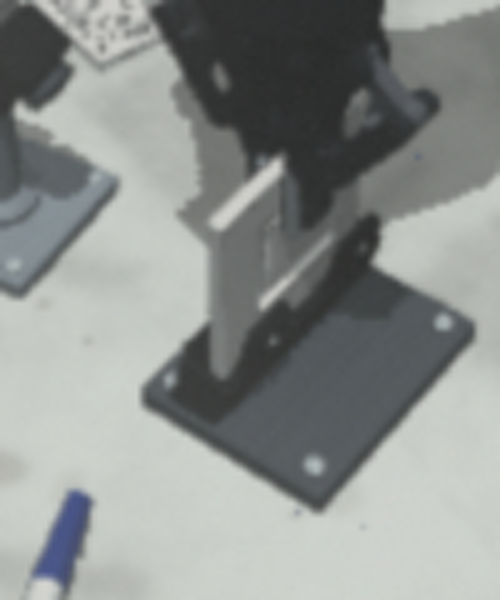

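>>> {"fn": "apply_moves", "kwargs": {"offset": [[0,1.3,-5],[0,4,-15],[0,6.7,-25],[0,10.7,-40],[0,14.7,-55],[0,16,-75],[0,16,-95],[0,16,-115],[0,16,-125],[0,16,-125]], "spin": [0,0,0,0,0,0,0,0,0,0]}}

```text
t: 7.9
position: [0.4984, 0.106, 0.2168]
tcp_rot: [-179.9, -0.0, -73.6]
contact_force: [0.8, -0.7, -0.9]
finger_gap: 0.0075
gripper_force: 29.9
```

>>> {"fn": "apply_moves", "kwargs": {"offset": [[0,0,0],[0,0,0],[0,0,0],[0,0,0],[0,0,0],[0,0,0],[0,0,0],[0,0,0],[0,0,0],[0,0,0]], "spin": [0.12,0.24,0.36,0.48,0.6,0.72,0.84,0.96,1.08,1.2]}}

```text
t: 8.73
position: [0.4974, 0.1054, 0.2141]
tcp_rot: [180.0, -0.1, -142.6]
contact_force: [-0.4, 0.4, -1.1]
finger_gap: 0.0073
gripper_force: 29.8
```

>>> {"fn": "apply_moves", "kwargs": {"offset": [[0,0,0],[0,0,0],[0,0,0],[0,0,0],[0,0,0],[0,0,0],[0,0,0],[0,0,0],[0,0,0],[0,0,0]], "spin": [0.12,0.24,0.36,0.48,0.6,0.72,0.84,0.96,1.08,1.2]}}

```text
t: 9.57
position: [0.4974, 0.1053, 0.2141]
tcp_rot: [-179.9, -0.0, 148.6]
contact_force: [0.3, 0.2, -1.4]
finger_gap: 0.0075
gripper_force: 29.8
```

>>> {"fn": "apply_moves", "kwargs": {"offset": [[0,0,0],[0,0,0],[0,0,0],[0,0,0],[0,0,0],[0,0,0],[0,0,0],[0,0,0]], "spin": [0.12,0.24,0.36,0.48,0.6,0.742,0.742,0.742]}}

```text
t: 10.23
position: [0.4974, 0.1056, 0.2145]
tcp_rot: [-179.9, 0.0, 106.6]
contact_force: [0.3, -0.4, -0.6]
finger_gap: 0.0073
gripper_force: 29.8
```

Run:
```python
from h import *
s=r.observe();print(s['joints'],s['position'],s['tcp_rot'],s['finger_gap'],s['gripper_force'],s['contact_force'])
im=r.camera('wrist');cv2.imwrite('pics/w2.png',cv2.resize(im[:,:,::-1],(800,600)))
```

```text
[  6.11568095  23.13508983 -32.10143842 108.80643673  15.31068204
  52.37924807 -16.78728748] [0.49739179 0.1055911  0.21446075] [-1.79927760e+02  3.00904525e-02  1.06580611e+02] 0.007288058495168528 29.803197383880615 [ 0.34963152 -0.40198229 -0.57914187]
```

View pics/w2.png

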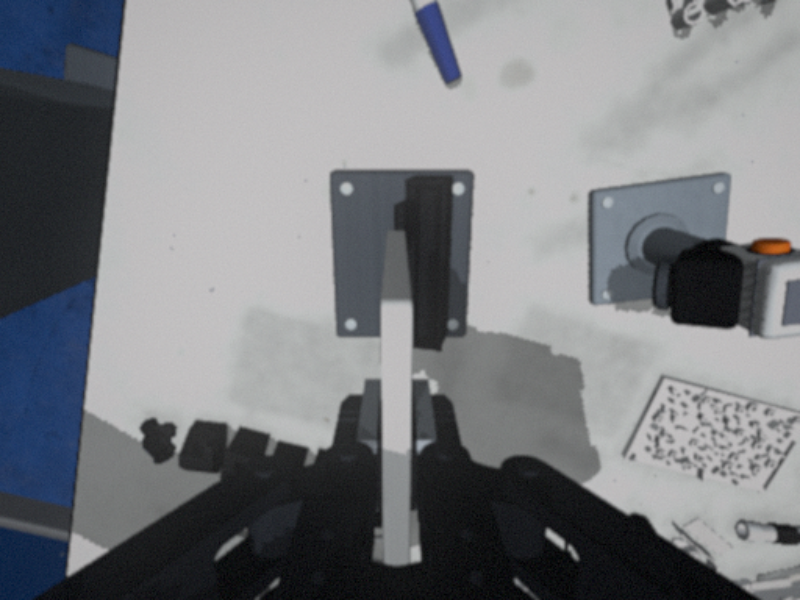

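The wrist view shows the plate held upright and square, its edge at column 397 from row 230 to 300. The slot lies just to its right, columns 405–450. I'll go down along the slot's slope.

>>> {"fn": "apply_moves", "kwargs": {"offset": [[0,0.6,30],[0,0.6,59],[0,4,71.5],[0,7.3,84],[0,10,94],[0,12.6,104],[0,14,109],[0,15.3,114]], "spin": [0,0,0,0,0,0,0,0]}}

```text
t: 10.95
position: [0.5128, 0.1102, 0.101]
tcp_rot: [180.0, -0.0, 106.5]
contact_force: [0.1, -0.6, -0.1]
finger_gap: 0.007
gripper_force: 30.5
```

>>> {"fn": "apply_moves", "kwargs": {"offset": [[0,0.8,3],[0,1.6,6],[0,1.9,7],[0,1.9,7]], "spin": [0,0,0,0]}}

```text
t: 11.28
position: [0.5143, 0.1106, 0.0944]
tcp_rot: [180.0, 0.0, 106.4]
contact_force: [0.2, -0.1, -0.9]
finger_gap: 0.007
gripper_force: 30.5
```

Run:
```python
from h import *
s=r.observe();print(s['joints'],s['position'],s['tcp_rot'],s['finger_gap'],s['gripper_force'],s['contact_force'])
im=r.camera('scene');a=cv2.resize(im[170:290,200:300,::-1],(500,600),interpolation=cv2.INTER_CUBIC)
cv2.imwrite('pics/s3.png',a)
```

```text
[  1.2270567   34.32470075 -26.90530385 111.9252776   23.81389379
  39.20418882 -23.94450572] [0.51432921 0.1106133  0.09435278] [1.79993863e+02 2.37998671e-03 1.06444738e+02] 0.006951902859462919 30.545888543128967 [ 0.19264512 -0.09458961 -0.85889665]
```

View pics/s3.png

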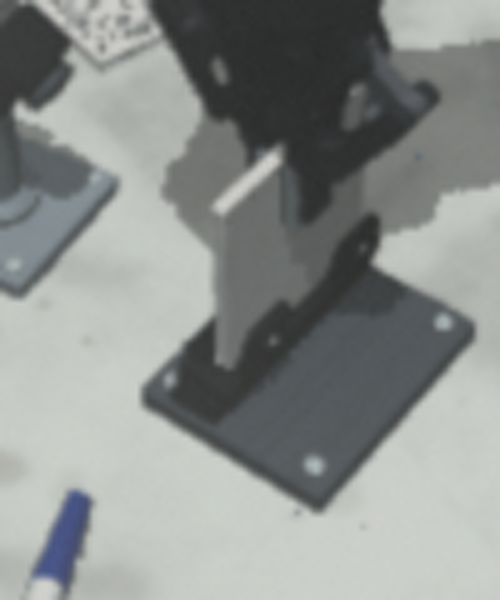

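The plate is down in the slot between the cheeks, plain face towards the robot, with no contact force yet. I'll lower the last few mm and release.

>>> {"fn": "apply_moves", "kwargs": {"offset": [[0,0.5,2],[0,0.9,3.5],[0,0.9,3.5]], "spin": [0,0,0]}}

```text
t: 11.58
position: [0.5151, 0.1109, 0.0906]
tcp_rot: [-180.0, -0.0, 106.4]
contact_force: [-0.3, 0.5, -1.0]
finger_gap: 0.0073
gripper_force: 30.5
```

>>> {"fn": "apply_moves", "kwargs": {"offset": [[0,0,0],[0,0,0],[0,0,0],[0,0,0],[0,0,0],[0,0,0],[0,0,0],[0,0,0],[0,0,0],[0,0,0]], "spin": [0,0,0,0,0,0,0,0,0,0], "jaw": 1}}

```text
t: 12.42
position: [0.5151, 0.1109, 0.0908]
tcp_rot: [180.0, 0.0, 106.4]
contact_force: [0.2, -0.6, -0.6]
finger_gap: 0.0856
gripper_force: 0.0
```

>>> {"fn": "apply_moves", "kwargs": {"offset": [[0,0,-20],[0,0,-60],[0,0,-100],[0,0,-140],[0,0,-180],[0,0,-215],[0,0,-215],[0,0,-215],[0,0,-215]], "spin": [0,0,0,0,0,0,0,0,0]}}

```text
t: 13.17
position: [0.5149, 0.1106, 0.3054]
tcp_rot: [-180.0, 0.0, 106.4]
contact_force: [-0.4, 0.7, -1.2]
finger_gap: 0.0857
gripper_force: 0.0
```

Run:
```python
from h import *
s=r.observe();print(s['joints'],s['position'],s['tcp_rot'],s['finger_gap'],s['contact_force'])
im=r.camera('wrist');cv2.imwrite('pics/w3.png',cv2.resize(im[:,:,::-1],(800,600)))
print([(q,[(d['score'],d['box']) for d in r.find_in(q,'wrist')[:2]]) for q in('camera_head','button_face')])
```

```text
[  7.51461372  19.14315097 -33.67980825  99.77848598  11.62683571
  64.59712733 -13.29408262] [0.51487999 0.11061542 0.30540524] [-1.79978129e+02  1.47809372e-02  1.06432687e+02] 0.085673420034679 [-0.38548473  0.72103987 -1.19983988]
[('camera_head', [(0.71, [401.8, 158.7, 76.4, 46.6])]), ('button_face', [(0.71, [398.2, 157.9, 77.3, 50.7])])]
```

View pics/w3.png

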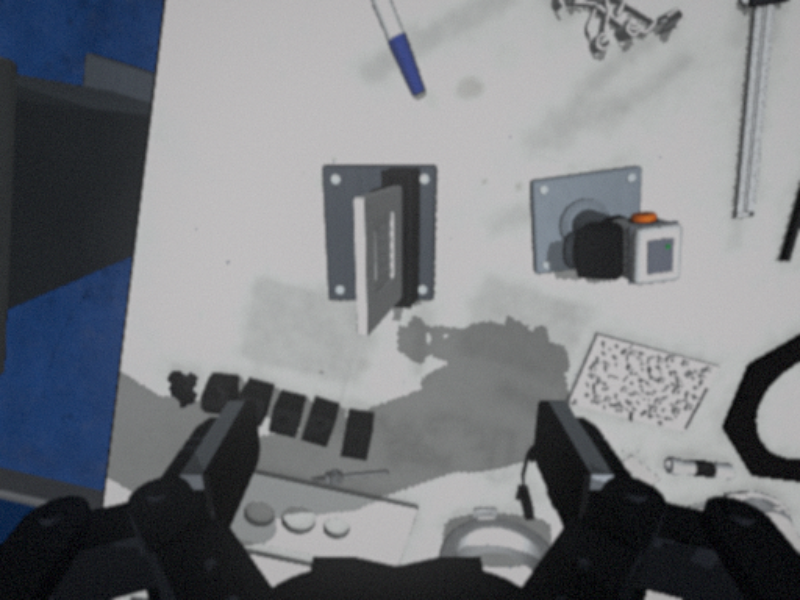

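The wrist view shows the plate leaning back in the slot with its pocket facing the mast (pocket near (385,245)). The head's top face is at (657,250). I'll check the seating numerically and move over the head.

>>> {"fn": "apply_moves", "kwargs": {"offset": [[1,16,3],[2,33,7],[4,49,10],[5,65,14],[6,81,18],[7,98,21],[8,114,25],[10,130,28],[11,147,32],[12,163,35]], "spin": [0.12,0.24,0.36,0.48,0.6,0.72,0.84,0.96,1.08,1.2]}}

```text
t: 14.15
position: [0.6684, 0.1689, 0.2691]
tcp_rot: [-180.0, 0.1, 37.4]
contact_force: [0.5, -0.3, -0.5]
finger_gap: 0.0853
gripper_force: 0.0
```

>>> {"fn": "apply_moves", "kwargs": {"offset": [[0,0,0],[0,0,0],[0,0,0],[0,0,0]], "spin": [0.12,0.24,0.24,0.24]}}

```text
t: 14.48
position: [0.6677, 0.1687, 0.2699]
tcp_rot: [180.0, 0.1, 24.2]
contact_force: [-0.1, -0.3, -0.4]
finger_gap: 0.0857
gripper_force: 0.0
```

Run:
```python
from h import *
np.set_printoptions(precision=4,suppress=True)
s=r.observe();print(s['joints'],s['position'],s['tcp_rot'])
im=r.camera('wrist');cv2.imwrite('pics/w4.png',cv2.resize(im[:,:,::-1],(800,600)))
# plate seating check with old wrist pose of w3
c=cam('wrist',{'position':np.array([.51488,.110615,.305405]),'tcp_rot':np.array([180,0,106.43])})
P=[ray(c,u*.64,v*.64,.1227) for u,v in((355,198),(367,195),(366,331),(357,333))]
print(np.array(P),np.linalg.norm(P[0]-P[3]))
```

```text
[-11.3659  34.5909 -12.9482  77.7301   7.8602  68.6293 -90.7956] [0.6677 0.1687 0.2699] [179.9945   0.0793  24.1781]
[[0.4752 0.1488 0.1227]
 [0.4822 0.1529 0.1227]
 [0.5069 0.0601 0.1227]
 [0.5011 0.0568 0.1227]] 0.09561356842302704
```

View pics/w4.png

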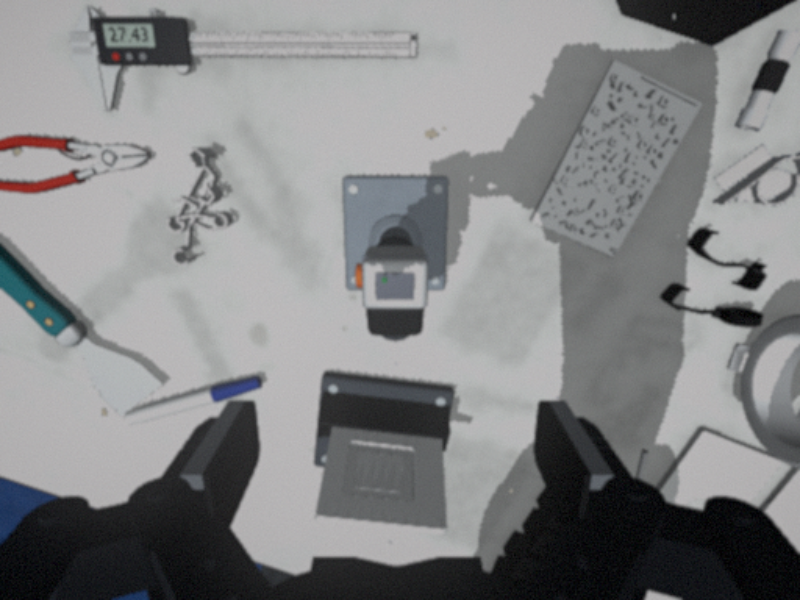

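The wrist view shows the head square to the fingers at yaw 24. Its top face has corners at about (363,262), (428,262), (426,308) and (366,308), with the button at the left (359,275). The plate's top edge lies where it was at the start, so it is seated.

Run:
```python
from h import *
np.set_printoptions(precision=4,suppress=True)
s=r.observe();c=cam('wrist',s)
P=np.array([ray(c,u*.64,v*.64,.146) for u,v in((364,262),(428,262),(426,308),(366,308))])
for p in P:print(p,totool(p,s))
print('mid',P.mean(0),totool([*P.mean(0)[:2],.104],s))
B=np.array([ray(c,u*.64,v*.64,.008) for u,v in((343,177),(448,177),(447,289),(345,289))])
print('base',B.mean(0),totool(B.mean(0),s),[np.linalg.norm(B[i]-B[i-1]) for i in range(4)])
```

```text
[0.6773 0.193  0.146 ] [ 18.8076 -18.3485 124.1638]
[0.6921 0.1602 0.146 ] [ 18.7848  17.6737 124.1634]
[0.6668 0.1495 0.146 ] [ -8.5995  17.0783 124.1898]
[0.6526 0.1813 0.146 ] [ -8.5752 -17.7825 124.1902]
mid [0.6722 0.171  0.146 ] [  5.1448  -0.3443 166.1768]
base [0.6753 0.1726 0.008 ] [  8.7455  -0.4767 262.1734] [np.float64(0.09447743285817038), np.float64(0.08485482067187157), np.float64(0.09450702703203877), np.float64(0.0888226743727471)]
```

>>> {"fn": "apply_moves", "kwargs": {"offset": [[5,-1.3,20],[5,-1.3,50],[5,-1.3,80],[5,-1.3,110],[5,-1.3,135],[5,-1.3,155],[5,-1.3,165],[5,-1.3,170],[5,-1.3,170]], "spin": [0,0,0,0,0,0,0,0,0]}}

```text
t: 15.28
position: [0.6719, 0.1716, 0.1004]
tcp_rot: [-180.0, 0.0, 24.0]
contact_force: [-0.1, 0.1, 0.7]
finger_gap: 0.0855
gripper_force: 0.0
```

>>> {"fn": "apply_moves", "kwargs": {"offset": [[0,0,0],[0,0,0],[0,0,0],[0,0,0],[0,0,0],[0,0,0],[0,0,0],[0,0,0],[0,0,0],[0,0,0]], "spin": [0,0,0,0,0,0,0,0,0,0], "jaw": 0, "newtons": 45}}

```text
t: 16.12
position: [0.6726, 0.1722, 0.102]
tcp_rot: [-180.0, -0.1, 24.0]
contact_force: [-1.4, 0.5, 7.3]
finger_gap: 0.0373
gripper_force: 48.2
```

The gap of 37 mm means the button is in. Now I'll pull up.

>>> {"fn": "apply_moves", "kwargs": {"offset": [[0,0,-5],[0,0,-10],[0,0,-15],[0,0,-20],[0,0,-25],[0,0,-30]], "spin": [0,0,0,0,0,0]}}

```text
t: 16.62
position: [0.6721, 0.172, 0.1314]
tcp_rot: [-180.0, -0.0, 23.9]
contact_force: [2.8, 2.6, -4.9]
finger_gap: 0.0375
gripper_force: 46.7
```

>>> {"fn": "apply_moves", "kwargs": {"offset": [[0,0,-6],[0,0,-12],[0,0,-18],[0,0,-24],[0,0,-30],[0,0,-36],[0,0,-42],[0,0,-48],[0,0,-52],[0,0,-52]], "spin": [0,0,0,0,0,0,0,0,0,0]}}

```text
t: 17.45
position: [0.6722, 0.172, 0.1839]
tcp_rot: [-180.0, -0.0, 23.9]
contact_force: [0.0, 4.0, -2.5]
finger_gap: 0.0376
gripper_force: 47.5
```

>>> {"fn": "apply_moves", "kwargs": {"offset": [[0,0,-2],[0,0,-4],[0,0,-6],[0,0,-8],[0,0,-8],[0,0,-8]], "spin": [0,0,0,0,0,0]}}

```text
t: 17.95
position: [0.6721, 0.1719, 0.191]
tcp_rot: [-180.0, -0.0, 23.9]
contact_force: [1.4, 4.3, -2.5]
finger_gap: 0.0379
gripper_force: 47.4
```

Run:
```python
from h import *
s=r.observe();print(s['position'],s['contact_force'],s['gripper_force'],s['finger_gap'])
im=r.camera('scene');cv2.imwrite('pics/s5.png',cv2.resize(im[110:260,130:330,::-1],(800,600),interpolation=cv2.INTER_CUBIC))
```

```text
[0.67211217 0.17189873 0.19097527] [ 1.43341245  4.33501396 -2.47854904] 47.38099694252014 0.037928348530267705
```

View pics/s5.png

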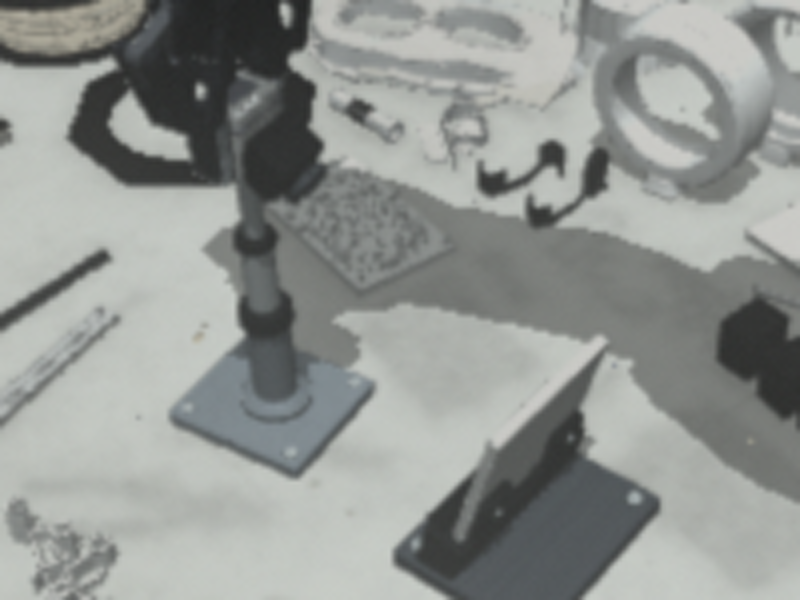

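The view shows both tubes drawn out (collars at (252,240) and (265,312)) and the plate leaning back in its stand. I'll pull a little further to feel the stop.

>>> {"fn": "apply_moves", "kwargs": {"offset": [[0,0,-1],[0,0,-2],[0,0,-3],[0,0,-4],[0,0,-4],[0,0,-4],[0,0,-4]], "spin": [0,0,0,0,0,0,0]}}

```text
t: 18.58
position: [0.6713, 0.1714, 0.1926]
tcp_rot: [-180.0, 0.2, 23.9]
contact_force: [6.7, 5.6, -24.2]
finger_gap: 0.0374
gripper_force: 49.8
```

>>> {"fn": "apply_moves", "kwargs": {"offset": [[0,0,1],[0,0,1],[0,0,1],[0,0,1],[0,0,1],[0,0,1]], "spin": [0,0,0,0,0,0]}}

```text
t: 19.08
position: [0.6715, 0.1714, 0.1925]
tcp_rot: [-180.0, 0.1, 23.9]
contact_force: [4.4, 4.5, -14.9]
finger_gap: 0.0373
gripper_force: 50.9
```

Run:
```python
from h import *
s=r.observe();print(s['t'],s['position'],s['contact_force'],s['gripper_force'])
if s['position'][2]>.190 and s['contact_force'][2]<-8: print(r.finish_job())
```

```text
19.0833 [0.67149092 0.17144664 0.19250439] [  4.39382848   4.50446876 -14.89998748] 50.90197205543518
the job is handed in; nothing more can be done
None
```

I turned the plate pocket-side to the camera and set it back down in the slot. The mast is pulled up to its second stop with the head still gripped, and I handed the job in at 19.1 s; no verdict came back.

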